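# Close the bottle caddy's bar and lock it with the thumbscrew

### The job

Swing the caddy's retaining bar shut in front of the two dropper bottles, so that the hole in its end comes over the hole in the sliding block. Take the red-winged thumbscrew from its stand, feel gently for the block's hole and thread the screw down through both parts until its collar lies on the bar, then turn it clockwise until its tab stops under the brass catch, and let go. Do not force the screw, and leave the bottles, the jigger and the shot glass where they are.

Things in the scene. Friction and masses are not known exactly. Their poses are not given: they have to be found in the camera images.
- caddy: Fixed wooden bottle caddy, board 150 (x) x 310 (y) x 12 mm; origin: centre of its underside; front to its -x, z up. A pillar at x -35, y +110 mm carries the steel retaining bar. At y -110 mm an aluminium block 64 (x) x 36 (y) mm, top 40 mm above the counter, sits on a guide; a vertical round 14.5 mm hole goes down 28 mm through its middle.
- guide_mid (a point): Nominal place of the block's hole: centre of its rim, at the level of the block's top. The block was clamped by hand along its guide: the hole's true place is anywhere within 12 mm of this point along the caddy's x (fore or aft), in line in y; it is not measured, and the shut bar covers it. The block does not give way under 30 N.
- bar (a joint): Bar angle, rad, about the vertical pivot (caddy x -35, y +110 mm): 0 = shut, pointing along the caddy's -y; grows as its end swings to the front (-x); range -0.12 to 1.1. The holes meet at some angle between -0.055 and 0.055. It turns with light friction (0.15 N m), stays where left, has no stop at 0, and follows a screw moved sideways in its hole.
- bar_hole (a point): Centre of the upper rim of the round 15.5 mm hole in the end of the bar, on the bar's top face, 220 mm from the pivot axis, 51 mm above the counter; the bar is 10 mm thick and clears the block by 1 mm. Axes: y along the bar towards the pivot, x to the caddy's rear when shut, z up.
- bar_post (a point): Centre of the top of the black upright grip post on the bar, 15 mm thick and 42 mm high above the bar (top 93 mm above the counter), 145 mm from the pivot axis; take it from above, or push it, to swing the bar.
- bar_catch (a point): Middle of the tab's place when locked: 20 mm from the bar's hole towards the pivot, 2.5 mm above the bar. Over it a brass catch, lip 8 to 12 mm above the bar, open to the bar's front (-x), its rear end wall stops the tab. To clear the lip the screw goes down with its tab 60 to 110 degrees anticlockwise (from above) of this direction, i.e. pointing to the bar's front; then it turns clockwise.
- screw: Loose 60 g thumbscrew, upright in the stand. Origin: on its axis, underside of the collar; z up, x to its tab. Shank 12 mm thick, 30 mm long, tip flat with 0.8 mm bevel; collar 22 mm across, 5 thick; red wing 32 (x) x 12 (y) mm, 16 to 42 mm above the origin, to be pinched across y. With its tip on the block the origin is 19 mm above the bar's top. It slides down without turning.
- screw_tab (a point): Middle of the screw's side tab, 20 mm from the screw's axis along its x, 2.5 mm above its origin; the tab is 7 mm wide, 5 mm thick and ends 24 mm from the axis. The seated screw turns freely (under 0.1 N m) until the tab meets the catch's end wall, which is rigid; 0.2 N m there is plenty.
- stand: Fixed dark wooden block 50 x 50 x 38 mm with a 15.5 mm hole in which the screw stands, its collar on the top; origin: centre of the underside.
- bitters_a: Small brown dropper bottle, 33 mm wide, 102 mm high, loose on the caddy behind the bar; origin: centre of its underside.
- bitters_b: A second such dropper bottle beside it; origin: centre of its underside.
- jigger: Copper double jigger, 46 mm wide, 84 mm high, loose on the counter; origin: centre of its underside.
- shot_a: Shot glass, 48 mm wide, 61 mm high, loose on the counter; origin: centre of its underside.

How it is judged:
On the way, in this order (a step that is already met when the one before it is completed fails the run):
1. the bar is swung shut (value of joint bar between -0.075 and 0.075 rad), for 0.2 s.
2. the screw is down through bar and block, its collar on the bar (all of step 1 and horizontal distance between screw and bar_hole below 0.004 m and z of screw in the frame of bar_hole between -0.003 and 0.003 m and angle between screw's own z axis and vertical below 0.12 rad), for 0.2 s.
At the end, for the whole second after the job is handed in: The bar is shut (within 0.075 rad of 0); the screw stands through bar and block: its collar is within 3 mm of the bar's top, its axis within 4 mm of the hole's and upright within 0.12 rad; its tab is turned home under the catch (within 7 mm of the catch point), and it is at rest (all of step 2 and distance between screw_tab and bar_catch below 0.007 m and linear speed of screw below 0.02 m/s); the robot touches nothing.
It fails at once if the screw, not yet seated, is pressed on the caddy, its block or bar with more than 45 N (contact force between screw and caddy above 45 N and z of screw in the frame of bar_hole above 0.003 m).
It fails at once if the screw is strained against the caddy with more than 80 N at any time, as by turning it hard past its stop (contact force between screw and caddy above 80 N).
It fails at once if a bottle, the jigger or the shot glass is moved more than 20 mm or tipped (distance of any of bitters_a, bitters_b, jigger, shot_a from where it was at the start of the episode above 0.02 m or angle between any of bitters_a, bitters_b, jigger, shot_a's own z axis and vertical above 0.4 rad).
It also fails if it takes over 72 s, if anything falls off the work surface, if the arm or the gripper's body presses on something with over 40 N, if the wrist force passes 120 N, or if a joint passes its speed limit or range.

### The arm

A 7-joint arm with a two-finger parallel gripper is mounted at the origin on the work surface; the furniture and walls round the work are solid. World frame = base frame: x ahead of the robot, y to its left, z up, the work surface at z = 0. Lengths are in m, angles in rad, forces in N, time in s.
With the tool pointing down it reaches from about 0.4 to 0.925 m from the base axis. Payload 5.6 kg.
Tool frame: the origin (TCP) lies on the centre line of the jaws, within the pads' length; the fingertips stand 19 mm ahead of it and the grasp point (between the pads) is the TCP (manip.tcp_to_tips is the distance from the TCP to the fingertips, in m); z points along the fingers, y is the line along which they close (so a half turn about z gives the same grasp; the last joint's range is limited). The gripper opens to 85 mm and grips with 20 to 120 N. Pads are 22 mm wide; open, the fingers measure 114 mm over their backs; the gripper's body (76 mm by 85 mm) begins 54 mm behind the grasp point. The pads swing forward as they close: fully open they stand 13 mm farther back than shut.
Start: joints at [-1.24, 0.468, -0.012, 1.603, 0.006, 1.071, -0.056], TCP at [0.237, 0.605, 0.25] pointing down, gripper open.
Joint ranges: [-2.53, 2.53], [-0.31, 2.02], [-1.57, 1.55], [0.28, 2.44], [-1.29, 4.43], [0.15, 1.84], [-2.92, 2.92]. Speed limits (rad/s): [2.57, 2.57, 3.14, 3.14, 3.14, 3.14, 3.14].

### API

Orientations are given as a rotation vector (axis times angle).
In Python, from cell import manip gives the robot as it stands.
- The arm moves only by the tool arm_command, never from a script. Its arguments are lists of equal length, an entry for each row: "delta_pos": the shift along the tool's x, y, z in m, a list of three; "twist": the turn about the tool's z in rad; "fingers": the opening, from -1 (shut) to 1 (fully open). A call has exactly 5 rows; each row is the pose to reach, as a shift and turn from the pose commanded when the call began, along the tool's axes at that moment; what a row does not reach only later rows make up. A row lasts 1/12 s, in which the tool goes at most 41.7 mm and 7.16 degrees, less where a joint would pass 70% of its speed; a pose out of reach is approached as far as the arm can. A call with a gripper value outside its range is refused whole. The fingers move at their own pace and stop on an object; "force" is the grip in N (left out, the last holds). Time passes only in rows, so rows that repeat a pose let the fingers close, or fill a call up. It gives the time, the measured TCP pose, the force, the opening and the grip force at its end, in the units of the state.
- manip.get_obs(): the state, without advancing time (a new reading comes with each control period).
- manip.grab_frame(name): name is "scene" or "top"; returns the picture (400x640x3 uint8, blue, green, red); there is no depth.
- manip.camera_info(name): a dict with "mtx" (3x3 intrinsics, pixels), "xyz" and "rotation" of the camera in the world. Camera axes: x right, y down, z forward; pixel columns grow to the right and rows downward; lengths in m; the calibration is good to about 2 mm. A picture is of the moment at which its call begins. camera_info takes no time and is no camera call.
- manip.close_job(): hands the job in; it is judged then, once.
The state is a dict: "time": time; "qpos": joint angles; "qvel": joint speeds; "effort": joint torques, N m; "ee_pos": TCP position; "tcp_rot": TCP orientation; "contact_force": force on the tool from outside, world axes, zero at the start; "moment": the same for the moment, N m; "grip_width": finger opening in m; "grip_force": force on a finger pad.
Only numpy, scipy, OpenCV 4.12 (cv2) and the standard library are available. Lean on these libraries where they do the work, as an engineer would, in place of code of your own. Each camera call takes 0.05 s, during which the arm holds its last target. There are 200 camera calls.

## Working session

There is one attempt and no reset: what is moved stays moved. The work goes in short steps, Python scripts to look and compute and a tool call to move; the robot and the scene stay as the last step left them, time stands still between calls to the robot, and variables do not carry over. Pictures are saved under pics/ and viewed, at most 10 in all, crops included, and the job is handed in when it is done.

Besides the shell and the picture viewer there is one more tool, called after "Emit:" as name(argument=value, ...) on one line, values as JSON. arm_command: Moves the arm, as the interface text tells. Its arguments: {"type":"object","properties":{"delta_pos":{"type":"array"},"twist":{"type":"array"},"fingers":{"type":"array"},"force":{"type":"number"}},"required":["delta_pos","twist","fingers"]}

```bash
mkdir -p pics && ls && python3 - <<'E'
from cell import manip
import cv2
for n in ("scene","top"):
    cv2.imwrite(f"pics/{n}0.png",manip.grab_frame(n)); print(n,manip.camera_info(n))
print(manip.get_obs(),manip.tcp_to_tips)
E
```

```text
pics
scene {'mtx': array([[419.25488003,   0.        , 315.75349138],
       [  0.        , 419.25488003, 200.52887103],
       [  0.        ,   0.        ,   1.        ]]), 'xyz': array([-0.15801689, -0.77206638,  0.57425783]), 'rotation': array([-1.88682789,  0.76098913, -0.47727728])}
top {'mtx': array([[461.46024718,   0.        , 316.67351488],
       [  0.        , 461.46024718, 196.82227791],
       [  0.        ,   0.        ,   1.        ]]), 'xyz': array([ 0.28951114, -0.01977247,  1.30559697]), 'rotation': array([-2.11130874,  2.10202399, -0.22330637])}
{'time': 0.1, 'qpos': array([-1.23999253,  0.46831534, -0.01157394,  1.60355459,  0.005991  ,
        1.07140711, -0.05628121]), 'qvel': array([ 0.00436614,  0.00022589, -0.00052608, -0.00031266, -0.00028227,
       -0.00085972,  0.00086417]), 'effort': array([ 1.03761959e-03, -5.33527529e+01,  2.15407507e-02, -2.51963711e+01,
        1.14929871e-02,  4.29243548e-03,  4.81069478e-06]), 'ee_pos': array([0.23725009, 0.60463291, 0.24940698]), 'tcp_rot': array([-5.83839254e-01, -3.08667593e+00,  2.57568066e-03]), 'contact_force': array([-0.65426541, -0.02397544, -0.44318382]), 'moment': array([-0.05601668, -0.02663211, -0.02821844]), 'grip_force': 0.0, 'grip_width': 0.0852075540430306} 0.019
```

View pics/scene0.png

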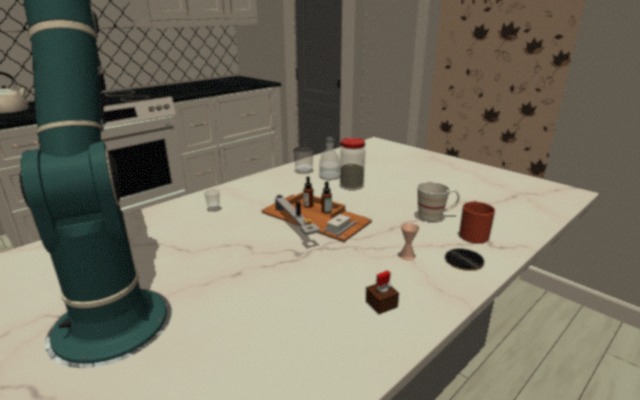

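View pics/top0.png

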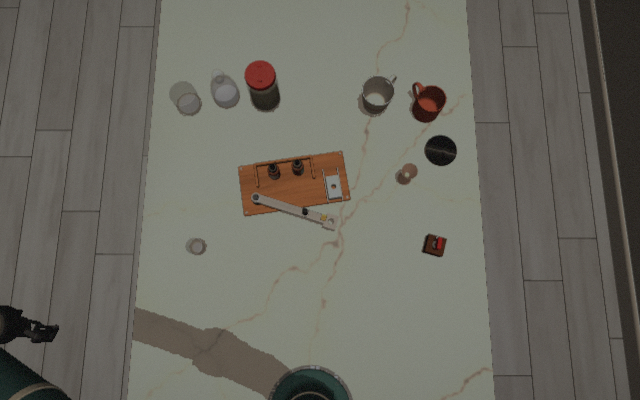

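The scene view shows the caddy open, with the bar swung forward (its end near 308,240), the screw and stand at (382,293) and the jigger at (408,242). The top view shows the caddy at about (295,183), the pivot at (256,199), the bar's end at (332,222), the block at (333,186) and the stand at (435,244). Next I'll enlarge the top view.

```bash
python3 - <<'E'
import cv2,numpy as np
im=cv2.imread("pics/top0.png")
a=cv2.resize(im[145:235,232:357],None,fx=6,fy=6,interpolation=cv2.INTER_CUBIC)
cv2.imwrite("pics/c1.png",cv2.convertScaleAbs(a,alpha=1.4))
s=cv2.imread("pics/scene0.png")
b=cv2.resize(im[224:264,410:460],None,fx=8,fy=8,interpolation=cv2.INTER_CUBIC)
c=cv2.resize(s[265:315,357:407],None,fx=8,fy=8,interpolation=cv2.INTER_CUBIC)
d=np.zeros((400,800,3),np.uint8); d[:320,:400]=b; d[:400,400:]=c
cv2.imwrite("pics/c2.png",cv2.convertScaleAbs(d,alpha=1.5))
E
```

```text
(no output)
```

View pics/c1.png

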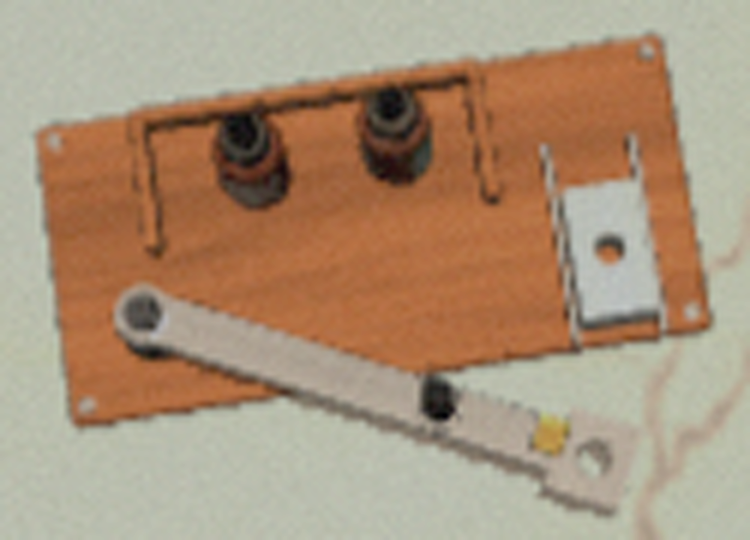

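View pics/c2.png

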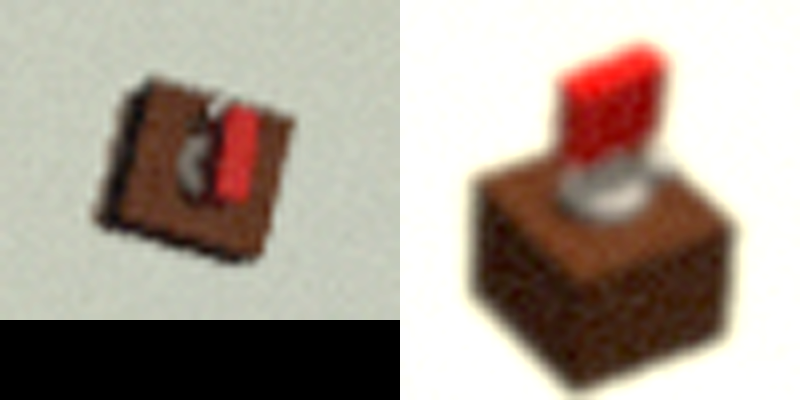

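The crop gives the block hole at (609,248), the bar hole at (596,457), the pivot at (142,312) and the post top at about (438,390). The board corners are at (38,130), (660,35), (710,325) and (75,425). In the stand crop the wing top is centred at about (239,152), the tab points up to (215,103), and the stand's top corners are at about (155,80), (293,120) and (262,262).

```bash
cat > h.py <<'E'
import numpy as np, cv2
from cell import manip
from scipy.spatial.transform import Rotation as R
from scipy.optimize import least_squares
CI={n:manip.camera_info(n) for n in("top","scene")}
def ray(px,z,n="top"):
    c=CI[n]; d=R.from_rotvec(c["rotation"]).apply(np.linalg.inv(c["mtx"])@[px[0],px[1],1]); o=c["xyz"]
    return (o+d*(z-o[2])/d[2])[:2]
def crop(p,f,off): return ((np.array(p)+.5)/f-.5)+off
def proj(P,n="top"):
    c=CI[n]; q=c["mtx"]@R.from_rotvec(c["rotation"]).inv().apply(np.array(P)-c["xyz"]); return q[:2]/q[2]
E
python3 - <<'E'
from h import *
g=lambda p,z:ray(crop(p,6,(232,145)),z)
pts=np.array([g(p,.012) for p in[(38,130),(660,35),(710,325),(75,425)]])
loc=np.array([[75,155],[75,-155],[-75,-155],[-75,155]])/1e3
rot=lambda a:np.array([[np.cos(a),-np.sin(a)],[np.sin(a),np.cos(a)]])
f=lambda q:(loc@rot(q[2]).T+q[:2]-pts).ravel()
s=least_squares(f,[.5,0,0]);q=s.x;print("caddy",q,np.round(s.fun*1e3,1))
C=lambda p:rot(q[2]).T@(p-q[:2])
W=lambda p:rot(q[2])@p+q[:2]
for n,p,z in[("bhole",(609,248),.040),("barhole",(596,457),.051),("pivot",(142,312),.053),("post",(438,390),.093)]:
    w=g(p,z);print(n,w,C(w))
piv=W(np.array([-.035,.11]));bh=g((596,457),.051);d=C(bh)-[-.035,.11];print("r",np.linalg.norm(d),"ang",np.arctan2(-d[0],-d[1]),"piv",piv,"guide_mid",W(np.array([-.035,-.11])))
k=lambda p,z:ray(crop(p,8,(410,224)),z)
st=[k(p,.038) for p in[(155,80),(293,120),(262,262)]]
print("stand",(st[0]+st[2])/2,[np.linalg.norm(st[i]-st[i+1]) for i in(0,1)], "edge dir",st[1]-st[0])
print("wing",k((239,152),.08),"tab end",k((215,100),.043))
print("wing line",k((241,108),.08)-k((233,197),.08))
kc=lambda p,z:ray(crop((p[0]-400,p[1]),8,(357,265)),z,"scene")
print("scene: wing top",[kc(p,.08) for p in[(560,75),(650,42),(667,55),(572,90)]],"collar",kc((605,190),.043))
E
```

```text
caddy [0.61377011 0.05237826 0.16196281] [ 1.2  2.4  1.8 -1.4 -1.4 -2.7 -1.6  1.7]
bhole [ 0.59696462 -0.06098025] [-0.03486525 -0.10916497]
barhole [ 0.49567505 -0.05438037] [-0.13376493 -0.08631795]
pivot [0.56243527 0.15584715] [-0.03397806  0.11039279]
post [0.51868849 0.01711804] [-0.09952316 -0.0194663 ]
r 0.21976179803438786 ang 0.4661138631241084 piv [0.56149004 0.1552947 ] guide_mid [ 0.59696628 -0.06182608]
stand [ 0.43195575 -0.34212222] [np.float64(0.048785068014100416), np.float64(0.05050867660263885)] edge dir [-0.01365449 -0.04683522]
wing [ 0.43344161 -0.34197315] tab end [ 0.45564508 -0.34439281]
wing line [ 0.02964978 -0.00419059]
scene: wing top [array([ 0.42185411, -0.33826694]), array([ 0.45010738, -0.34514996]), array([ 0.4485109 , -0.35181559]), array([ 0.41886339, -0.34454085])] collar [ 0.43298705 -0.34667441]
```

Positions agree well between the fit and the picture: the block hole sits near its nominal place and the bar is at about 0.466 rad. I'm moving to above the post with the jaws along the bar.

Emit:
arm_command(delta_pos=[[-0.024,-0.022,0],[-0.048,-0.044,0],[-0.072,-0.067,0],[-0.095,-0.089,0],[-0.119,-0.111,0]], twist=[0,0,0,0,0], fingers=[0,0,0,0,0], force=40)

```text
time: 0.52
ee_pos: [0.3078, 0.4566, 0.2498]
tcp_rot: [-0.583, -3.087, 0.001]
contact_force: [0.5, 0.3, 0.3]
grip_width: 0.0425
grip_force: 0.0
```

Emit:
arm_command(delta_pos=[[-0.024,-0.022,0],[-0.048,-0.044,0],[-0.072,-0.067,0],[-0.095,-0.089,0],[-0.119,-0.111,0]], twist=[0,0,0,0,0], fingers=[0,0,0,0,0])

```text
time: 0.93
ee_pos: [0.378, 0.3099, 0.2501]
tcp_rot: [-0.584, -3.087, 0.0]
contact_force: [-0.1, -0.0, -0.5]
grip_width: 0.0426
grip_force: 0.0
```

Emit:
arm_command(delta_pos=[[-0.024,-0.022,0],[-0.048,-0.044,0],[-0.072,-0.067,0],[-0.095,-0.089,0],[-0.119,-0.111,0]], twist=[0,0,0,0,0], fingers=[0,0,0,0,0])

```text
time: 1.35
ee_pos: [0.4482, 0.1631, 0.2502]
tcp_rot: [-0.584, -3.087, 0.0]
contact_force: [0.8, -0.0, 0.4]
grip_width: 0.0427
grip_force: 0.0
```

Emit:
arm_command(delta_pos=[[-0.024,-0.022,0],[-0.048,-0.044,0],[-0.072,-0.067,0],[-0.095,-0.089,0],[-0.119,-0.111,0]], twist=[0,0,0,0,0], fingers=[0,0,0,0,0])

```text
time: 1.77
ee_pos: [0.5184, 0.0164, 0.2501]
tcp_rot: [-0.584, -3.086, -0.0]
contact_force: [0.5, 0.4, -0.6]
grip_width: 0.0426
grip_force: 0.0
```

```bash
cat >> h.py <<'E'
def pose():
    o=manip.get_obs(); M=R.from_rotvec(o["tcp_rot"]).as_matrix(); return o,M,np.arctan2(M[1,0],M[0,0])
def to(x,y,z,psi):
    o,M,p=pose(); d=M.T@(np.array([x,y,z])-o["ee_pos"]); tw=-((psi-p+np.pi)%(2*np.pi)-np.pi)
    print("t",o["time"],"pos",np.round(o["ee_pos"],4),"psi",round(p,4),"tilt",round(np.arccos(-M[2,2]),4),"q7",round(o["qpos"][6],3),"F",np.round(o["contact_force"],2),"w",round(o["grip_width"],4))
    print("delta",np.round(d,4),"twist",round(tw,4))
E
python3 -c "
from h import *
to(.5185,.017,.085,2.838)"
```

```text
t 1.7667 pos [0.5184 0.0164 0.2501] psi 2.7677 tilt 0.0004 q7 1.195 F [ 0.48  0.43 -0.62] w 0.0426
delta [1.000e-04 6.000e-04 1.651e-01] twist -0.0703
```

Emit:
arm_command(delta_pos=[[0,0.0006,0.035],[0,0.0006,0.07],[0,0.0006,0.105],[0,0.0006,0.135],[0,0.0006,0.165]], twist=[-0.07,-0.07,-0.07,-0.07,-0.07], fingers=[0,0,0,0,0])

```text
time: 2.18
ee_pos: [0.518, 0.0184, 0.0835]
tcp_rot: [-0.476, -3.105, 0.0]
contact_force: [1.0, 0.9, -0.3]
grip_width: 0.0428
grip_force: 0.0
```

Emit:
arm_command(delta_pos=[[0,0,0],[0,0,0],[0,0,0],[0,0,0],[0,0,0]], twist=[0,0,0,0,0], fingers=[-1,-1,-1,-1,-1], force=30)

```text
time: 2.6
ee_pos: [0.518, 0.0185, 0.0855]
tcp_rot: [-0.475, -3.105, 0.0]
contact_force: [0.2, -0.3, -16.1]
grip_width: 0.0136
grip_force: 30.1
```

```bash
python3 -c "
from h import *
to(.5185,.017,.085,2.838)
# arc
piv=np.array([.5615,.1553]);o,M,p=pose();P=o['ee_pos'][:2];d=P-piv;print('r',np.linalg.norm(d))
for a in np.linspace(0,.466,11)[1:]:
    w=piv+R.from_euler('z',a).as_matrix()[:2,:2]@d; print(np.round(M.T@np.r_[w-P,0],4),-round(a,3))
"
```

```text
t 2.6 pos [0.518  0.0185 0.0855] psi 2.8379 tilt 0.0006 q7 1.357 F [  0.22  -0.27 -16.08] w 0.0136
delta [-0.001  -0.0013  0.0005] twist -0.0001
r 0.14356909426304687
[-0.0067  0.0001 -0.    ] -0.047
[-0.0134  0.0006 -0.    ] -0.093
[-0.02    0.0013 -0.    ] -0.14
[-0.0266  0.0024 -0.    ] -0.186
[-0.0332  0.0037 -0.    ] -0.233
[-0.0396  0.0054 -0.    ] -0.28
[-0.046   0.0074 -0.    ] -0.326
[-0.0523  0.0096 -0.    ] -0.373
[-0.0585  0.0122 -0.    ] -0.419
[-0.0646  0.015  -0.    ] -0.466
```

Emit:
arm_command(delta_pos=[[-0.0067,0.0001,0],[-0.0134,0.0006,0],[-0.02,0.0013,0],[-0.0266,0.0024,0],[-0.0332,0.0037,0]], twist=[-0.047,-0.093,-0.14,-0.186,-0.233], fingers=[-1,-1,-1,-1,-1])

```text
time: 3.02
ee_pos: [0.5505, 0.0112, 0.0855]
tcp_rot: [-0.109, -3.138, 0.001]
contact_force: [-1.4, -2.2, -13.2]
grip_width: 0.0142
grip_force: 30.5
```

Emit:
arm_command(delta_pos=[[-0.0067,0.0001,0],[-0.0134,0.0006,0],[-0.02,0.0013,0],[-0.0266,0.0024,0],[-0.0332,0.0037,0]], twist=[-0.047,-0.093,-0.14,-0.186,-0.233], fingers=[-1,-1,-1,-1,-1])

```text
time: 3.43
ee_pos: [0.5841, 0.0116, 0.0855]
tcp_rot: [0.256, -3.13, 0.003]
contact_force: [-0.3, -2.4, -12.5]
grip_width: 0.0138
grip_force: 30.5
```

Emit:
arm_command(delta_pos=[[0,0,0],[0,0,0],[0,0,0],[0,0,0],[0,0,0]], twist=[0,0,0,0,0], fingers=[-1,-1,0,0,0])

```text
time: 3.85
ee_pos: [0.5861, 0.0145, 0.0873]
tcp_rot: [-0.254, 3.127, 0.002]
contact_force: [-0.4, -0.2, 0.1]
grip_width: 0.0428
grip_force: 0.0
```

Emit:
arm_command(delta_pos=[[0,0,-0.03],[0,0,-0.06],[0,0,-0.095],[0,0,-0.13],[0,0,-0.165]], twist=[0,0,0,0,0], fingers=[0,0,0,0,0])

```text
time: 4.27
ee_pos: [0.5849, 0.0143, 0.2535]
tcp_rot: [-0.255, 3.129, 0.001]
contact_force: [0.8, 0.3, 0.3]
grip_width: 0.0428
grip_force: 0.0
```

```bash
python3 -c "
from h import *
to(.4325,-.343,.25,-.2)"
```

```text
t 4.2667 pos [0.5849 0.0143 0.2535] psi -2.979 tilt 0.0027 q7 1.715 F [0.8  0.28 0.34] w 0.0428
delta [ 0.2082 -0.3279  0.0027] twist -2.779
```

Emit:
arm_command(delta_pos=[[0.021,-0.033,0],[0.042,-0.066,0],[0.063,-0.099,0],[0.084,-0.132,0],[0.104,-0.164,0]], twist=[0,0,0,0,0], fingers=[0,0,0,0,0])

```text
time: 4.68
ee_pos: [0.5082, -0.1662, 0.252]
tcp_rot: [-0.255, 3.128, -0.0]
contact_force: [0.7, -1.6, -0.5]
grip_width: 0.0428
grip_force: 0.0
```

Emit:
arm_command(delta_pos=[[0.021,-0.033,0],[0.042,-0.066,0],[0.063,-0.099,0],[0.084,-0.132,0],[0.104,-0.164,0]], twist=[0,0,0,0,0], fingers=[0,0,0,0,0])

```text
time: 5.1
ee_pos: [0.4321, -0.3453, 0.252]
tcp_rot: [-0.255, 3.128, -0.002]
contact_force: [1.3, -0.5, -0.0]
grip_width: 0.0424
grip_force: 0.0
```

Emit:
arm_command(delta_pos=[[0,0,0],[0,0,0],[0,0,0],[0,0,0],[0,0,0]], twist=[0.12,0.24,0.36,0.48,0.6], fingers=[0,0,0,0,0])

```text
time: 5.52
ee_pos: [0.4332, -0.3436, 0.2517]
tcp_rot: [0.69, 3.062, 0.001]
contact_force: [-0.4, -1.1, -0.0]
grip_width: 0.0424
grip_force: 0.0
```

Emit:
arm_command(delta_pos=[[0,0,0],[0,0,0],[0,0,0],[0,0,0],[0,0,0]], twist=[0.12,0.24,0.36,0.48,0.6], fingers=[0,0,0,0,0])

```text
time: 5.93
ee_pos: [0.4334, -0.3434, 0.2516]
tcp_rot: [1.564, 2.722, 0.002]
contact_force: [-0.8, -0.9, 0.1]
grip_width: 0.0428
grip_force: 0.0
```

Emit:
arm_command(delta_pos=[[0,0,0],[0,0,0],[0,0,0],[0,0,0],[0,0,0]], twist=[0.12,0.24,0.36,0.48,0.6], fingers=[0,0,0,0,0])

```text
time: 6.35
ee_pos: [0.4334, -0.3433, 0.2516]
tcp_rot: [2.299, 2.138, 0.004]
contact_force: [0.1, 0.1, -0.2]
grip_width: 0.0431
grip_force: 0.0
```

Emit:
arm_command(delta_pos=[[0,0,0],[0,0,0],[0,0,0],[0,0,0],[0,0,0]], twist=[0.12,0.24,0.36,0.48,0.6], fingers=[0,0,0,0,0])

```text
time: 6.77
ee_pos: [0.4334, -0.3433, 0.2515]
tcp_rot: [2.829, 1.364, 0.005]
contact_force: [0.3, -0.3, 0.4]
grip_width: 0.0428
grip_force: 0.0
```

Emit:
arm_command(delta_pos=[[0,0,0],[0,0,0],[0,0,0],[0,0,0],[0,0,0]], twist=[0.12,0.24,0.36,0.48,0.6], fingers=[0,0,0,0,0])

```text
time: 7.18
ee_pos: [0.4335, -0.3433, 0.2514]
tcp_rot: [-3.106, -0.468, -0.005]
contact_force: [0.1, -0.4, -0.4]
grip_width: 0.0429
grip_force: 0.0
```

Emit:
arm_command(delta_pos=[[0,0,0],[0,0,0],[0,0,0],[0,0,0],[0,0,0]], twist=[0.12,0.24,0.36,0.48,0.5], fingers=[0,0,0,0,0])

```text
time: 7.6
ee_pos: [0.4334, -0.3433, 0.251]
tcp_rot: [-3.126, 0.312, -0.003]
contact_force: [-0.7, 0.4, -0.9]
grip_width: 0.0429
grip_force: 0.0
```

```bash
python3 -c "
from h import *
to(.4328,-.343,.074,-.2)
im=manip.grab_frame('top')
cv2.imwrite('pics/top1.png',im)
a=cv2.resize(im[140:215,232:357],None,fx=6,fy=6,interpolation=cv2.INTER_CUBIC)
cv2.imwrite('pics/c3.png',cv2.convertScaleAbs(a,alpha=1.4))
"
```

```text
t 7.6 pos [ 0.4334 -0.3433  0.251 ] psi -0.1987 tilt 0.0021 q7 -0.686 F [-0.66  0.37 -0.89] w 0.0429
delta [-0.001 -0.     0.177] twist 0.0013
```

View pics/c3.png

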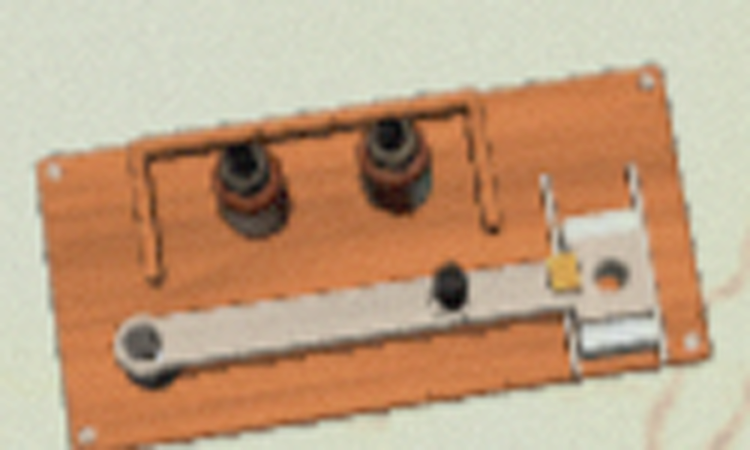

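The bar is shut: its hole is at (612,272) in the crop and the orange counter board shows through both holes. Now I'll pick the screw.

Emit:
arm_command(delta_pos=[[-0.0005,0,0.035],[-0.0005,0,0.07],[-0.0005,0,0.105],[-0.0005,0,0.14],[-0.0005,0,0.177]], twist=[0,0,0,0,0], fingers=[0,0,0,0,0], force=35)

```text
time: 8.07
ee_pos: [0.433, -0.3434, 0.0725]
tcp_rot: [-3.127, 0.302, -0.004]
contact_force: [1.8, -0.4, 0.2]
grip_width: 0.0426
grip_force: 0.0
```

Emit:
arm_command(delta_pos=[[0,0,0],[0,0,0],[0,0,0],[0,0,0],[0,0,0]], twist=[0,0,0,0,0], fingers=[0,-1,-1,-1,-1])

```text
time: 8.48
ee_pos: [0.4332, -0.3444, 0.0755]
tcp_rot: [3.125, -0.307, 0.006]
contact_force: [-0.1, -0.8, 3.7]
grip_width: 0.0111
grip_force: 39.6
```

Emit:
arm_command(delta_pos=[[0,0,0],[0,0,0],[0,0,0],[0,0,0],[0,0,0]], twist=[0,0,0,0,0], fingers=[-1,-1,-1,-1,-1])

```text
time: 8.9
ee_pos: [0.4332, -0.3444, 0.0754]
tcp_rot: [3.126, -0.307, 0.006]
contact_force: [-0.7, 1.8, 8.9]
grip_width: 0.0111
grip_force: 40.3
```

```bash
python3 - <<'E'
from h import *
to(.4334,-.343,.25,-.2)
g=lambda p,z,o:ray(crop(p,6,(232,o)),z)
q=[.61377,.05238,.16196]
rot=R.from_euler('z',q[2]).as_matrix()[:2,:2]
bh=g((612,272),.051,140); l=rot.T@(bh-q[:2]); print("barhole",bh,l,"ang",np.arctan2(-(l[0]+.035),-(l[1]-.11)))
print("block hole",g((609,248),.04,145), "post",g((452,278),.093,140))
E
```

```text
t 8.9 pos [ 0.4332 -0.3444  0.0754] psi -0.1958 tilt 0.0037 q7 -0.48 F [-0.67  1.82  8.9 ] w 0.0111
delta [ 0.0006 -0.0014 -0.1746] twist 0.0042
barhole [ 0.59717654 -0.06202915] [-0.03482511 -0.11023615] ang -0.0007941023665138066
block hole [ 0.59696462 -0.06098025] post [0.58380497 0.01147957]
```

Emit:
arm_command(delta_pos=[[0,0,-0.02],[0,0,-0.05],[0,0,-0.08],[0,0,-0.12],[0,0,-0.16]], twist=[0,0,0,0,0], fingers=[-1,-1,-1,-1,-1])

```text
time: 9.32
ee_pos: [0.4314, -0.3435, 0.2352]
tcp_rot: [-3.126, 0.308, 0.0]
contact_force: [1.3, -0.2, 0.3]
grip_width: 0.0109
grip_force: 39.0
```

Emit:
arm_command(delta_pos=[[0,0,0],[0,0,0],[0,0,0],[0,0,0],[0,0,0]], twist=[-0.12,-0.24,-0.36,-0.48,-0.6], fingers=[-1,-1,-1,-1,-1])

```text
time: 9.73
ee_pos: [0.432, -0.3437, 0.2343]
tcp_rot: [3.075, 0.64, 0.003]
contact_force: [-0.3, 0.7, -1.0]
grip_width: 0.0115
grip_force: 39.1
```

Emit:
arm_command(delta_pos=[[0,0,0],[0,0,0],[0,0,0],[0,0,0],[0,0,0]], twist=[-0.12,-0.24,-0.36,-0.48,-0.6], fingers=[-1,-1,-1,-1,-1])

```text
time: 10.15
ee_pos: [0.4318, -0.3439, 0.2342]
tcp_rot: [2.749, 1.519, 0.002]
contact_force: [-0.2, 0.0, -0.4]
grip_width: 0.0112
grip_force: 39.1
```

Emit:
arm_command(delta_pos=[[0,0,0],[0,0,0],[0,0,0],[0,0,0],[0,0,0]], twist=[-0.12,-0.24,-0.36,-0.48,-0.6], fingers=[-1,-1,-1,-1,-1])

```text
time: 10.57
ee_pos: [0.4318, -0.3439, 0.2342]
tcp_rot: [2.177, 2.263, 0.001]
contact_force: [-0.1, -0.4, -1.0]
grip_width: 0.0112
grip_force: 39.1
```

Emit:
arm_command(delta_pos=[[0,0,0],[0,0,0],[0,0,0],[0,0,0],[0,0,0]], twist=[-0.12,-0.24,-0.36,-0.48,-0.6], fingers=[-1,-1,-1,-1,-1])

```text
time: 10.98
ee_pos: [0.4318, -0.344, 0.2342]
tcp_rot: [1.411, 2.805, -0.0]
contact_force: [-0.4, 0.5, -0.6]
grip_width: 0.0112
grip_force: 39.1
```

Emit:
arm_command(delta_pos=[[0,0,0],[0,0,0],[0,0,0],[0,0,0],[0,0,0]], twist=[-0.12,-0.24,-0.36,-0.48,-0.6], fingers=[-1,-1,-1,-1,-1])

```text
time: 11.4
ee_pos: [0.4318, -0.344, 0.2342]
tcp_rot: [0.519, 3.097, -0.001]
contact_force: [-0.1, -0.4, -0.1]
grip_width: 0.0112
grip_force: 39.1
```

Emit:
arm_command(delta_pos=[[0,0,0],[0,0,0],[0,0,0],[0,0,0],[0,0,0]], twist=[-0.1,-0.2,-0.3,-0.36,-0.42], fingers=[-1,-1,-1,-1,-1])

```text
time: 11.82
ee_pos: [0.4317, -0.3441, 0.2342]
tcp_rot: [-0.133, 3.138, -0.002]
contact_force: [1.1, -0.3, -1.0]
grip_width: 0.0113
grip_force: 39.1
```

```bash
python3 -c "
from h import *
to(.597,-.0615,.2,3.217)"
```

```text
t 11.8167 pos [ 0.4317 -0.3441  0.2342] psi -3.0567 tilt 0.0014 q7 2.381 F [ 1.06 -0.33 -1.02] w 0.0113
delta [-0.1886  0.2676  0.0341] twist 0.0095
```

Emit:
arm_command(delta_pos=[[-0.019,0.027,0],[-0.038,0.054,0],[-0.057,0.081,0],[-0.076,0.108,0],[-0.0943,0.1338,0]], twist=[0,0,0,0,0], fingers=[-1,-1,-1,-1,-1])

```text
time: 12.23
ee_pos: [0.5155, -0.2014, 0.2343]
tcp_rot: [-0.129, 3.138, -0.001]
contact_force: [0.8, -0.1, -1.5]
grip_width: 0.0111
grip_force: 39.1
```

Emit:
arm_command(delta_pos=[[-0.019,0.027,0],[-0.038,0.054,0],[-0.057,0.081,0.02],[-0.076,0.108,0.05],[-0.0943,0.1338,0.085]], twist=[0,0,0,0,0], fingers=[-1,-1,-1,-1,-1])

```text
time: 12.65
ee_pos: [0.5972, -0.0647, 0.156]
tcp_rot: [-0.13, 3.134, -0.001]
contact_force: [0.4, -0.6, -0.4]
grip_width: 0.0111
grip_force: 39.1
```

Emit:
arm_command(delta_pos=[[0,0,0],[0,0,0],[0,0,0],[0,0,0],[0,0,0]], twist=[0,0,0,0,0], fingers=[-1,-1,-1,-1,-1])

```text
time: 13.07
ee_pos: [0.5954, -0.0682, 0.1562]
tcp_rot: [-0.125, 3.136, -0.001]
contact_force: [-0.0, -0.5, -0.6]
grip_width: 0.0114
grip_force: 39.1
```

```bash
python3 - <<'E'
from h import *
to(.597,-.0615,.15,3.217)
o,M,p=pose()
im=manip.grab_frame('scene'); P=o['ee_pos']
u=proj(P-[0,0,.05],'scene'); print(u)
c=np.round(u).astype(int)
x0,y0=c[0]-50,c[1]-37
a=cv2.resize(im[y0:y0+75,x0:x0+100],None,fx=8,fy=8,interpolation=cv2.INTER_CUBIC)
cv2.imwrite('pics/c4.png',cv2.convertScaleAbs(a,alpha=1.4)); print(x0,y0)
cp=lambda Q:np.round((proj(Q,'scene')-[x0,y0]+.5)*8-.5)
O=P-[0,0,.037]
print("expected tip",cp(O-[0,0,.03]),"origin",cp(O),"barhole",cp([.597,-.0615,.051]),"per mm x",cp(O+[.01,0,0])-cp(O),"y",cp(O+[0,.01,0])-cp(O))
E
```

```text
t 13.0667 pos [ 0.5954 -0.0682  0.1562] psi -3.0618 tilt 0.0028 q7 1.807 F [-0.05 -0.47 -0.56] w 0.0114
delta [-0.0021  0.0066  0.0062] twist 0.0044
[339.11243516 198.52208674]
289 162
expected tip [404. 341.] origin [405. 260.] barhole [391. 434.] per mm x [20. -8.] y [-22.  -8.]
```

View pics/c4.png

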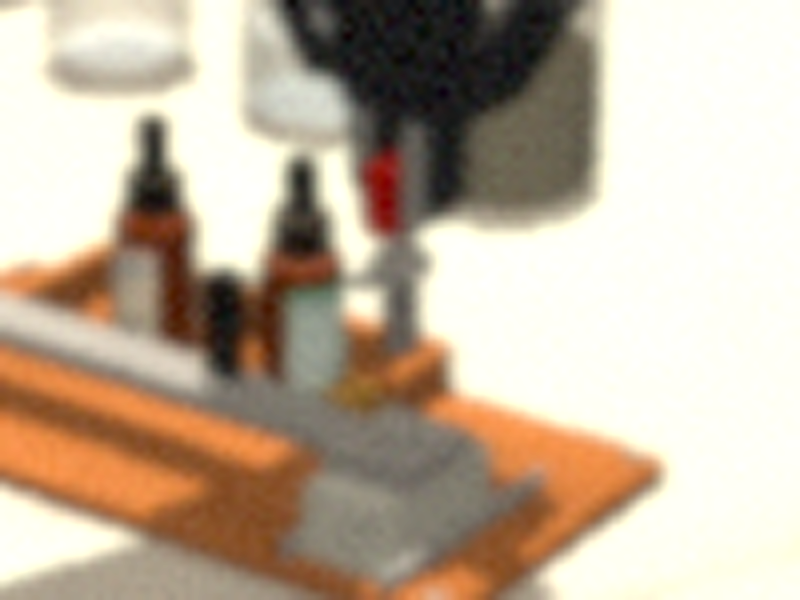

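The screw is upright, with its tip at (402,345) against an expected (404,341), and the tab points left, towards the bar's front. I'm correcting the lag, then descending.

Emit:
arm_command(delta_pos=[[-0.002,0.0066,0],[-0.002,0.0066,0.01],[-0.002,0.0066,0.02],[-0.002,0.0066,0.03],[-0.002,0.0066,0.033]], twist=[0,0,0,0,0], fingers=[-1,-1,-1,-1,-1])

```text
time: 13.53
ee_pos: [0.595, -0.0597, 0.1189]
tcp_rot: [0.129, -3.135, -0.0]
contact_force: [-0.7, -0.5, -0.6]
grip_width: 0.0112
grip_force: 39.1
```

Emit:
arm_command(delta_pos=[[0,0,0],[0,0,0],[0,0,0],[0,0,0],[0,0,0]], twist=[0,0,0,0,0], fingers=[-1,-1,-1,-1,-1])

```text
time: 13.95
ee_pos: [0.5968, -0.0598, 0.122]
tcp_rot: [-0.129, 3.138, -0.0]
contact_force: [0.6, 0.2, -0.7]
grip_width: 0.0111
grip_force: 39.1
```

```bash
python3 -c "
from h import *
to(.597,-.0615,.118,3.217)"
```

```text
t 13.95 pos [ 0.5968 -0.0598  0.122 ] psi -3.0595 tilt 0.0009 q7 1.803 F [ 0.55  0.18 -0.71] w 0.0111
delta [-0.0001 -0.0017  0.004 ] twist 0.0067
```

Emit:
arm_command(delta_pos=[[0,-0.0017,0],[0,-0.0017,0.001],[0,-0.0017,0.002],[0,-0.0017,0.003],[0,-0.0017,0.003]], twist=[0,0,0,0,0], fingers=[-1,-1,-1,-1,-1])

```text
time: 14.37
ee_pos: [0.5967, -0.0614, 0.1185]
tcp_rot: [-0.129, 3.139, 0.0]
contact_force: [0.2, 0.4, -0.8]
grip_width: 0.0111
grip_force: 39.2
```

Emit:
arm_command(delta_pos=[[0,0,0.0005],[0,0,0.001],[0,0,0.0015],[0,0,0.002],[0,0,0.002]], twist=[0,0,0,0,0], fingers=[-1,-1,-1,-1,-1])

```text
time: 14.78
ee_pos: [0.598, -0.0613, 0.1182]
tcp_rot: [-0.129, 3.136, 0.0]
contact_force: [-1.2, 0.2, 8.0]
grip_width: 0.011
grip_force: 40.5
```

```bash
python3 -c "
from h import *
to(.597,-.0615,.112,3.217)"
```

```text
t 14.7833 pos [ 0.598  -0.0613  0.1182] psi -3.0593 tilt 0.0033 q7 1.808 F [-1.18  0.22  7.98] w 0.011
delta [ 0.0011 -0.0001  0.0062] twist 0.0069
```

```bash
python3 - <<'E'
from h import *
im=manip.grab_frame('scene'); cv2.imwrite('pics/scene2.png',im)
x0,y0=312,185
a=cv2.resize(im[y0:y0+45,x0:x0+50],None,fx=13,fy=13,interpolation=cv2.INTER_CUBIC)
cv2.imwrite('pics/c5.png',cv2.convertScaleAbs(a,alpha=1.6))
cp=lambda Q:np.round((proj(Q,'scene')-[x0,y0]+.5)*13-.5)
P=pose()[0]['ee_pos'];O=P-[0,0,.0372]
for n,Q in dict(tip=O-[0,0,.03],org=O,wing_top=O+[0,0,.042],bh=[.597,-.0615,.051]).items(): print(n,cp(Q))
ax=R.from_euler('z',.162).apply([[.01,0,0],[0,.01,0]])
print([cp(O+d)-cp(O) for d in ax])
# bar end corners known? print outline of the hole
print([cp([.597+.00775*np.cos(t),-.0615+.00775*np.sin(t),.051]).tolist() for t in np.arange(0,6.28,.785)])
E
```

```text
tip [339. 405.]
org [341. 277.]
wing_top [344.  94.]
bh [337. 407.]
[array([ 27., -16.]), array([-39., -12.])]
[[362.0, 395.0], [336.0, 390.0], [310.0, 395.0], [300.0, 406.0], [311.0, 418.0], [337.0, 423.0], [363.0, 418.0], [373.0, 407.0]]
```

View pics/c5.png

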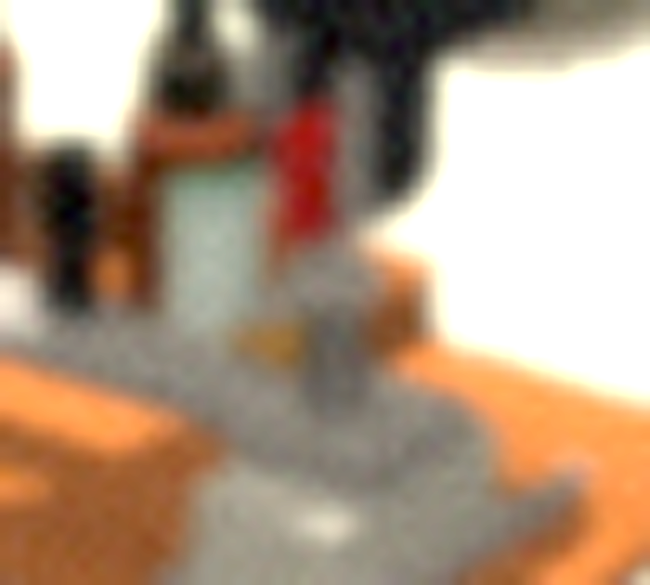

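The shank stands at about (335,405) on the bar top, with the catch at (265,342). The hole should be a little to the right, to the caddy's rear, so I'm feeling lightly that way.

Emit:
arm_command(delta_pos=[[-0.0005,0,0],[-0.001,0,0],[-0.0015,0,0],[-0.002,0,0],[-0.0025,0,0]], twist=[0,0,0,0,0], fingers=[-1,-1,-1,-1,-1])

```text
time: 15.25
ee_pos: [0.6005, -0.061, 0.1182]
tcp_rot: [-0.129, 3.136, 0.0]
contact_force: [-1.3, 0.6, 8.1]
grip_width: 0.0109
grip_force: 40.5
```

```bash
python3 -c "
from h import *
to(.597,-.0615,.112,3.217)"
```

```text
t 15.25 pos [ 0.6005 -0.061   0.1182] psi -3.0593 tilt 0.0031 q7 1.807 F [-1.33  0.64  8.15] w 0.0109
delta [ 0.0035 -0.0002  0.0062] twist 0.0069
```

Emit:
arm_command(delta_pos=[[0,-0.0005,0],[0,-0.001,0],[0,-0.0015,0],[0,-0.002,0],[0,-0.002,0]], twist=[0,0,0,0,0], fingers=[-1,-1,-1,-1,-1])

```text
time: 15.67
ee_pos: [0.6006, -0.0614, 0.1182]
tcp_rot: [-0.13, 3.136, 0.003]
contact_force: [-0.9, 3.3, 8.6]
grip_width: 0.0111
grip_force: 40.5
```

Emit:
arm_command(delta_pos=[[0.0005,0,0],[0.001,0,0],[0.0015,0,0],[0.002,0,0],[0.0025,0,0]], twist=[0,0,0,0,0], fingers=[-1,-1,-1,-1,-1])

```text
time: 16.08
ee_pos: [0.5986, -0.0616, 0.1182]
tcp_rot: [-0.13, 3.135, 0.003]
contact_force: [0.8, 3.0, 8.3]
grip_width: 0.0117
grip_force: 40.4
```

Pressing drags the bar along in x by friction, so the relative x position hasn't changed, and y is sticking. I'll use a lighter press for sliding in y, and hop in x.

Emit:
arm_command(delta_pos=[[0,0,-0.0008],[0,0,-0.0008],[0,-0.0005,-0.0008],[0,-0.001,-0.0008],[0,-0.0015,-0.0008]], twist=[0,0,0,0,0], fingers=[-1,-1,-1,-1,-1])

```text
time: 16.5
ee_pos: [0.5978, -0.0628, 0.1183]
tcp_rot: [-0.13, 3.137, 0.004]
contact_force: [-0.2, 4.7, 6.9]
grip_width: 0.0114
grip_force: 40.3
```

Emit:
arm_command(delta_pos=[[0,0.0035,-0.002],[0,0.0035,-0.004],[0,0.0035,-0.004],[0,0.0035,-0.004],[0,0.0035,-0.004]], twist=[0,0,0,0,0], fingers=[-1,-1,-1,-1,-1])

```text
time: 16.92
ee_pos: [0.5963, -0.0619, 0.1209]
tcp_rot: [0.128, -3.138, 0.001]
contact_force: [-0.4, -0.2, -0.7]
grip_width: 0.0108
grip_force: 39.1
```

```bash
python3 - <<'E'
from h import *
to(.598,-.061,.118,3.217)
o,M,p=pose();im=manip.grab_frame('scene')
x0,y0=312,185
a=cv2.resize(im[y0:y0+45,x0:x0+50],None,fx=13,fy=13,interpolation=cv2.INTER_LANCZOS4)
cv2.imwrite('pics/c6.png',cv2.convertScaleAbs(a,alpha=1.9))
cp=lambda Q:np.round((proj(Q,'scene')-[x0,y0]+.5)*13-.5)
P=o['ee_pos'];O=P-[0,0,.0372]
for n,Q in dict(tip=O-[0,0,.03],org=O,bh=[.597,-.0615,.051]).items(): print(n,cp(Q))
E
```

```text
t 16.9167 pos [ 0.5963 -0.0619  0.1209] psi -3.06 tilt 0.0008 q7 1.806 F [-0.39 -0.19 -0.67] w 0.0108
delta [-0.0018  0.0008  0.0029] twist 0.0062
tip [336. 397.]
org [338. 269.]
bh [337. 407.]
```

View pics/c6.png

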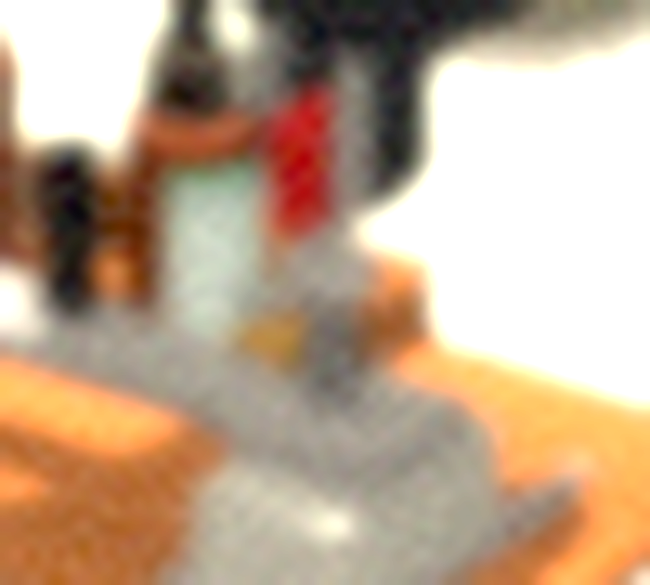

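The shank is at about (330,393), roughly 6 px left of where the TCP predicts, so the screw sits about 2 mm forward in the grip. I'll hop about 2.5 mm to the rear and touch again.

Emit:
arm_command(delta_pos=[[-0.0042,0.0003,0],[-0.0042,0.0003,0],[-0.0042,0.0003,0.001],[-0.0042,0.0003,0.002],[-0.0042,0.0003,0.003]], twist=[0,0,0,0,0], fingers=[-1,-1,-1,-1,-1])

```text
time: 17.38
ee_pos: [0.6007, -0.0608, 0.1182]
tcp_rot: [0.129, -3.139, 0.0]
contact_force: [0.1, 1.0, 3.1]
grip_width: 0.011
grip_force: 39.6
```

Emit:
arm_command(delta_pos=[[0,0,0.0005],[0,0,0.001],[0,0,0.001],[0,0,0.001],[0,0,0.001]], twist=[0,0,0,0,0], fingers=[-1,-1,-1,-1,-1])

```text
time: 17.8
ee_pos: [0.6011, -0.0608, 0.1178]
tcp_rot: [-0.129, 3.138, -0.0]
contact_force: [-1.7, 0.3, 4.8]
grip_width: 0.0113
grip_force: 39.8
```

Emit:
arm_command(delta_pos=[[0,0,0.0005],[0,0,0.001],[0,0,0.0015],[0,0,0.0015],[0,0,0.0015]], twist=[0,0,0,0,0], fingers=[-1,-1,-1,-1,-1])

```text
time: 18.22
ee_pos: [0.6005, -0.0609, 0.1153]
tcp_rot: [0.129, -3.138, 0.0]
contact_force: [0.6, 0.6, -1.1]
grip_width: 0.0113
grip_force: 39.0
```

It has dropped into the bar's hole. I'm going down gently to the block.

Emit:
arm_command(delta_pos=[[0,0,0.001],[0,0,0.002],[0,0,0.003],[0,0,0.004],[0,0,0.005]], twist=[0,0,0,0,0], fingers=[-1,-1,-1,-1,-1])

```text
time: 18.63
ee_pos: [0.6007, -0.0607, 0.1106]
tcp_rot: [0.129, -3.139, -0.0]
contact_force: [0.3, -0.1, -0.8]
grip_width: 0.011
grip_force: 39.1
```

Emit:
arm_command(delta_pos=[[0,0,0.001],[0,0,0.002],[0,0,0.003],[0,0,0.0035],[0,0,0.004]], twist=[0,0,0,0,0], fingers=[-1,-1,-1,-1,-1])

```text
time: 19.05
ee_pos: [0.6009, -0.0608, 0.107]
tcp_rot: [-0.129, 3.139, 0.0]
contact_force: [-0.4, -0.2, 3.0]
grip_width: 0.0112
grip_force: 39.7
```

Emit:
arm_command(delta_pos=[[0,0,0.0005],[0,0,0.001],[0,0,0.001],[0,0,0.001],[0,0,0.001]], twist=[0,0,0,0,0], fingers=[-1,-1,-1,-1,-1])

```text
time: 19.47
ee_pos: [0.6012, -0.0609, 0.1059]
tcp_rot: [-0.129, 3.138, -0.0]
contact_force: [2.1, -0.4, -0.8]
grip_width: 0.0114
grip_force: 39.2
```

It touched the block lightly and then slipped into its hole. I'm descending further.

Emit:
arm_command(delta_pos=[[0,0,0.001],[0,0,0.002],[0,0,0.003],[0,0,0.004],[0,0,0.005]], twist=[0,0,0,0,0], fingers=[-1,-1,-1,-1,-1])

```text
time: 19.88
ee_pos: [0.6012, -0.0609, 0.1009]
tcp_rot: [-0.129, 3.138, -0.0]
contact_force: [2.1, -1.1, 1.8]
grip_width: 0.0113
grip_force: 39.4
```

Emit:
arm_command(delta_pos=[[0,0,0.001],[0,0,0.002],[0,0,0.003],[0,0,0.004],[0,0,0.005]], twist=[0,0,0,0,0], fingers=[-1,-1,-1,-1,-1])

```text
time: 20.3
ee_pos: [0.6013, -0.0609, 0.096]
tcp_rot: [-0.129, 3.138, -0.0]
contact_force: [4.6, -2.2, 1.9]
grip_width: 0.0111
grip_force: 39.5
```

Emit:
arm_command(delta_pos=[[-0.0005,-0.0003,0.001],[-0.001,-0.0004,0.002],[-0.001,-0.0004,0.003],[-0.001,-0.0004,0.004],[-0.001,-0.0004,0.005]], twist=[0,0,0,0,0], fingers=[-1,-1,-1,-1,-1])

```text
time: 20.72
ee_pos: [0.6015, -0.061, 0.0905]
tcp_rot: [0.129, -3.138, -0.0]
contact_force: [2.3, -0.7, 1.3]
grip_width: 0.0111
grip_force: 39.4
```

Emit:
arm_command(delta_pos=[[0,0,0.0005],[0,0,0.001],[0,0,0.0015],[0,0,0.002],[0,0,0.002]], twist=[0,0,0,0,0], fingers=[-1,-1,-1,-1,-1])

```text
time: 21.13
ee_pos: [0.6016, -0.061, 0.0886]
tcp_rot: [0.129, -3.138, -0.0]
contact_force: [1.5, -1.2, 0.6]
grip_width: 0.0114
grip_force: 39.2
```

Emit:
arm_command(delta_pos=[[0,0,0.0004],[0,0,0.0008],[0,0,0.0012],[0,0,0.0015],[0,0,0.0015]], twist=[0,0,0,0,0], fingers=[-1,-1,-1,-1,-1])

```text
time: 21.55
ee_pos: [0.6019, -0.061, 0.0883]
tcp_rot: [-0.129, 3.139, 0.001]
contact_force: [-0.7, -0.5, 8.5]
grip_width: 0.0115
grip_force: 40.5
```

Emit:
arm_command(delta_pos=[[0,0,0],[0,0,0],[0,0,0],[0,0,0],[0,0,0]], twist=[0,0,0,0,0], fingers=[-1,-1,-1,-1,-1])

```text
time: 21.97
ee_pos: [0.6019, -0.061, 0.0883]
tcp_rot: [-0.129, 3.139, 0.0]
contact_force: [1.0, -0.3, 8.7]
grip_width: 0.0116
grip_force: 40.5
```

```bash
python3 -c "
from h import *
to(.6015,-.061,.088,1.733)
print(manip.get_obs()['moment'])"
```

```text
t 21.9667 pos [ 0.6019 -0.061   0.0883] psi -3.0594 tilt 0.0004 q7 1.815 F [ 1.01 -0.35  8.71] w 0.0116
delta [0.0004 0.     0.0003] twist 1.4908
[-0.11733436  0.21806347  0.01563288]
```

It's seated: the TCP is at 0.0883, with 8.7 N on the collar. I'm easing off slightly and turning clockwise about the screw's axis.

Emit:
arm_command(delta_pos=[[0,-0.0002,-0.0008],[0,-0.0004,-0.0008],[0.0001,-0.0006,-0.0008],[0.0002,-0.0008,-0.0008],[0.0002,-0.001,-0.0008]], twist=[0.1,0.2,0.3,0.4,0.5], fingers=[-1,-1,-1,-1,-1])

```text
time: 22.38
ee_pos: [0.6015, -0.0634, 0.0885]
tcp_rot: [0.66, 3.071, -0.002]
contact_force: [1.1, -2.8, 3.6]
grip_width: 0.0115
grip_force: 39.7
```

Emit:
arm_command(delta_pos=[[0,-0.0002,0],[0,-0.0004,0],[0.0001,-0.0006,0],[0.0002,-0.0008,0],[0.0002,-0.001,0]], twist=[0.1,0.2,0.3,0.4,0.5], fingers=[-1,-1,-1,-1,-1])

```text
time: 22.8
ee_pos: [0.6007, -0.0643, 0.0885]
tcp_rot: [1.4, 2.812, -0.002]
contact_force: [0.1, -2.8, 4.4]
grip_width: 0.0112
grip_force: 39.8
```

```bash
python3 -c "
from h import *
to(.6015,-.061,.088,1.733)
print(manip.get_obs()['moment'])"
```

```text
t 22.8 pos [ 0.6007 -0.0643  0.0885] psi 2.218 tilt 0.0012 q7 0.999 F [ 0.09 -2.83  4.43] w 0.0112
delta [0.0022 0.0026 0.0005] twist 0.485
[-0.59880936  0.09090161  0.07074601]
```

Emit:
arm_command(delta_pos=[[0,-0.0003,0],[0,-0.0006,0],[0.0001,-0.0009,0],[0.0002,-0.0012,0],[0.0002,-0.0012,0]], twist=[0.1,0.2,0.3,0.38,0.38], fingers=[-1,-1,-1,-1,-1])

```text
time: 23.22
ee_pos: [0.5998, -0.0645, 0.0885]
tcp_rot: [1.903, 2.499, -0.002]
contact_force: [0.1, -2.7, 4.8]
grip_width: 0.0113
grip_force: 39.9
```

```bash
python3 -c "
from h import *
to(.6015,-.061,.088,1.733)
print(manip.get_obs()['moment'])"
```

```text
t 23.2167 pos [ 0.5998 -0.0645  0.0885] psi 1.8397 tilt 0.0012 q7 0.692 F [ 0.08 -2.68  4.84] w 0.0113
delta [0.003  0.0026 0.0005] twist 0.1067
[-0.55843805 -0.06387649 -0.05195005]
```

Emit:
arm_command(delta_pos=[[0,0,0],[0,-0.0001,0],[0,-0.0002,0],[0,-0.0002,0],[0,-0.0002,0]], twist=[0.02,0.04,0.06,0.06,0.06], fingers=[-1,-1,-1,-1,-1])

```text
time: 23.63
ee_pos: [0.5995, -0.0646, 0.0885]
tcp_rot: [1.974, 2.444, -0.001]
contact_force: [-0.1, -2.3, 5.4]
grip_width: 0.0108
grip_force: 40.0
```

```bash
python3 -c "
from h import *
to(.6015,-.061,.088,1.733)
print(manip.get_obs()['moment'])"
```

```text
t 23.6333 pos [ 0.5995 -0.0646  0.0885] psi 1.7829 tilt 0.0008 q7 0.646 F [-0.13 -2.28  5.41] w 0.0108
delta [0.0031 0.0027 0.0005] twist 0.0499
[-0.5923377   0.03786521  0.07969149]
```

Emit:
arm_command(delta_pos=[[0,0,0],[0,-0.0001,0],[0,-0.0001,0],[0,-0.0001,0],[0,-0.0001,0]], twist=[0.01,0.02,0.03,0.04,0.04], fingers=[-1,-1,-1,-1,-1])

```text
time: 24.05
ee_pos: [0.5994, -0.0645, 0.0885]
tcp_rot: [2.023, 2.404, -0.001]
contact_force: [0.0, -3.9, 4.7]
grip_width: 0.011
grip_force: 39.9
```

```bash
python3 -c "
from h import *
to(.6015,-.061,.088,1.733)
print(manip.get_obs()['moment'])"
```

```text
t 24.05 pos [ 0.5994 -0.0645  0.0885] psi 1.7426 tilt 0.0007 q7 0.614 F [ 0.02 -3.93  4.66] w 0.011
delta [0.0031 0.0027 0.0005] twist 0.0096
[-0.60885852  0.07359628  0.07806713]
```

Emit:
arm_command(delta_pos=[[0,0,0],[0,-0.0001,0],[0,-0.0001,0],[0,-0.0001,0],[0,-0.0001,0]], twist=[0.01,0.02,0.03,0.04,0.04], fingers=[-1,-1,-1,-1,-1])

```text
time: 24.47
ee_pos: [0.5993, -0.0645, 0.0885]
tcp_rot: [2.07, 2.363, -0.001]
contact_force: [-0.1, -3.3, 5.3]
grip_width: 0.0109
grip_force: 40.0
```

```bash
python3 -c "
from h import *
to(.6015,-.061,.088,1.733)
print(manip.get_obs()['moment'])"
```

```text
t 24.4667 pos [ 0.5993 -0.0645  0.0885] psi 1.7026 tilt 0.0007 q7 0.581 F [-0.1  -3.25  5.27] w 0.0109
delta [0.0032 0.0026 0.0005] twist -0.0304
[-0.50316008  0.0462674   0.06606986]
```

Emit:
arm_command(delta_pos=[[0,0,0],[0,-0.0001,0],[0,-0.0001,0],[0,-0.0001,0],[0,-0.0001,0]], twist=[0.01,0.02,0.03,0.04,0.04], fingers=[-1,-1,-1,-1,-1])

```text
time: 24.88
ee_pos: [0.5992, -0.0645, 0.0885]
tcp_rot: [2.117, 2.321, -0.001]
contact_force: [-0.5, -2.6, 5.4]
grip_width: 0.0114
grip_force: 40.0
```

```bash
python3 -c "
from h import *
to(.6015,-.061,.088,1.733)
print(manip.get_obs()['moment'])"
```

```text
t 24.8833 pos [ 0.5992 -0.0645  0.0885] psi 1.6626 tilt 0.0007 q7 0.549 F [-0.46 -2.59  5.36] w 0.0114
delta [0.0033 0.0026 0.0005] twist -0.0704
[-0.51328386  0.0515238   0.10514258]
```

Emit:
arm_command(delta_pos=[[0,0,0],[0,-0.0001,0],[0,-0.0001,0],[0,-0.0001,0],[0,-0.0001,0]], twist=[0.01,0.02,0.03,0.04,0.04], fingers=[-1,-1,-1,-1,-1])

```text
time: 25.3
ee_pos: [0.5991, -0.0645, 0.0885]
tcp_rot: [2.163, 2.278, -0.001]
contact_force: [-0.2, -2.6, 5.7]
grip_width: 0.0113
grip_force: 40.0
```

```bash
python3 -c "
from h import *
to(.6015,-.061,.088,1.733)
print(manip.get_obs()['moment'])"
```

```text
t 25.3 pos [ 0.5991 -0.0645  0.0885] psi 1.6226 tilt 0.0006 q7 0.516 F [-0.2  -2.58  5.71] w 0.0113
delta [0.0034 0.0025 0.0005] twist -0.1104
[-0.4990434   0.07243327  0.12751718]
```

The moment is creeping up (0.13 N m), about 0.1 rad past nominal, which is enough. I'm releasing, rising clear and looking.

Emit:
arm_command(delta_pos=[[0,0,0],[0,0,0],[0,0,0],[0,0,0],[0,0,0]], twist=[0,0,0,0,0], fingers=[-0.4,0,0,0,0])

```text
time: 25.72
ee_pos: [0.5991, -0.0633, 0.0878]
tcp_rot: [-2.161, -2.279, 0.0]
contact_force: [-0.2, 0.0, 0.4]
grip_width: 0.0425
grip_force: 0.0
```

Emit:
arm_command(delta_pos=[[0,0,-0.02],[0,0,-0.05],[0,0,-0.08],[0,0,-0.12],[0,0,-0.16]], twist=[0,0,0,0,0], fingers=[0,0,0,0,0])

```text
time: 26.13
ee_pos: [0.5986, -0.0635, 0.249]
tcp_rot: [-2.161, -2.278, 0.002]
contact_force: [1.0, 0.5, 0.8]
grip_width: 0.043
grip_force: 0.0
```

Emit:
arm_command(delta_pos=[[-0.04,0,0],[-0.08,0,0],[-0.12,0,0],[-0.16,0,0],[-0.2,0,0]], twist=[0,0,0,0,0], fingers=[0,0,0,0,0])

```text
time: 26.55
ee_pos: [0.6099, -0.2646, 0.2482]
tcp_rot: [-2.161, -2.28, -0.001]
contact_force: [-0.4, 0.0, 0.2]
grip_width: 0.0428
grip_force: 0.0
```

```bash
python3 - <<'E'
from h import *
to(.6015,-.061,.088,1.733)
im=manip.grab_frame('top'); s=manip.grab_frame('scene')
a=cv2.resize(im[165:205,312:352],None,fx=10,fy=10,interpolation=cv2.INTER_CUBIC)
b=cv2.resize(s[180:230,312:362],None,fx=8,fy=8,interpolation=cv2.INTER_CUBIC)
cv2.imwrite('pics/c7.png',cv2.convertScaleAbs(np.hstack([a,b]),alpha=1.6))
cp=lambda P:np.round((proj(P)-[312,165]+.5)*10-.5)
print("hole",cp([.597,-.0615,.051]),"catch",cp([.5938,-.0418,.061]),"wingtop",cp([.597,-.0615,.093]))
E
```

```text
t 26.55 pos [ 0.6099 -0.2646  0.2482] psi 1.6246 tilt 0.0006 q7 0.729 F [-0.36  0.01  0.23] w 0.0428
delta [0.2037 0.0025 0.1603] twist -0.1084
hole [218. 204.] catch [149. 207.] wingtop [223. 167.]
```

View pics/c7.png

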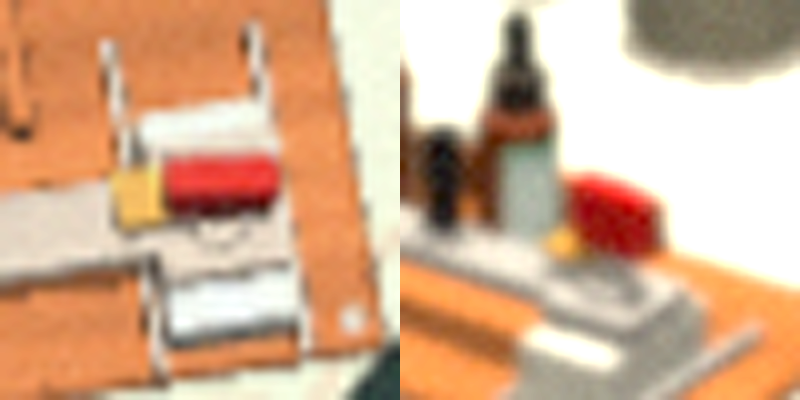

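The wing is aligned with the bar at about (221,175), the collar is flat on the bar and centred around (220,204), and the tab is hidden under the catch at (138,197). The robot is clear, so I'm handing in.

```bash
python3 -c "
from cell import manip
print(manip.close_job())"
```

```text
the job is handed in; nothing more can be done
None
```

The bar is shut, the screw is seated through bar and block with its tab turned under the catch, and the job was handed in at about 27 s; there was no sharp stop (turning torque crept up to about 0.13 N m), and no verdict came back.

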